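Slacken the pump's wing nut of unknown hand and draw out the horseshoe plate

ROBOT

A 7-joint arm with a two-finger parallel gripper is mounted at the origin on the work surface. World frame = base frame: x ahead of the robot, y to its left, z up, the work surface at z = 0. Lengths are in m, angles in degrees, forces in N, time in s.
With the tool pointing down it reaches from about 0.425 to 0.875 m from the base axis. Payload 4.7 kg.
Tool frame: the origin (TCP) lies between the finger pads; the fingertips stand 19 mm ahead of it and the grasp point (between the pads) is the TCP; x points along the fingers, z is the direction in which the jaws open and shut, and the axes are right-handed (so a half turn about x gives the same grasp; the last joint's range is limited). The gripper opens to 87 mm and grips with 3 to 60 N. Pads are 19 mm wide; open, the fingers measure 117 mm over their backs; the gripper's body (75 mm by 190 mm) begins 51 mm behind the grasp point.
Start: joints at [72.657, 18.392, -4.016, 83.108, 1.295, 78.541, -3.26], TCP at [0.202, -0.618, 0.242] pointing down, gripper open.
Joint ranges: [-163.93, 163.93], [-17.29, 119.83], [-79.2, 71.16], [3.27, 140.29], [-89.18, 269.18], [5.43, 117.66], [-154.24, 154.24]. Speed limits (degrees/s): [147.25, 147.25, 180, 180, 180, 180, 180].

INTERFACE

Orientations are given as [roll, pitch, yaw] about the fixed x, y, z axes, in that order (R = Rz(yaw) Ry(pitch) Rx(roll)).
In Python, from cell import monitor, read_camera, camera_model, env, regions_of gives the robot as it stands. The module is installed in compiled form; this text tells all that it offers.
- The arm moves only by the tool step_arm, never from a script. Its argument "deltas" is a list of rows, each a list of 5 numbers: the gripper's target within -1 to 1 (fully open at 1, half-way at 0, shut at -1), then the shift along the tool's x, y, z in m, then the turn about the tool's x in degrees. A call has 1 to 12 rows; each row is the pose to reach, as a shift and turn from the pose commanded when the call began, along the tool's axes at that moment; what a row does not reach only later rows make up. A row lasts 1/8 s, in which the tool goes at most 62.5 mm and 10.7 degrees, less where a joint would pass 70% of its speed; a pose out of reach is approached as far as the arm can. A call with a gripper value outside its range is refused whole. The fingers move at their own pace and stop on an object; "newtons" is the grip in N (left out, the last holds). Time passes only in rows, so rows that repeat a pose let the fingers close. It gives the time, the measured TCP pose, the force and the opening at its end, in the units of the state.
- monitor.get_obs(): the state, without advancing time (a new reading comes with each control period).
- read_camera(name): name is "side" or "top" or "wrist"; returns (picture, depth): 480x640x3 uint8, red, green, blue; 480x640 float32, m along the optical axis (not along the pixel's ray), 0 where there is no reading.
- camera_model(name): a dict with "fx", "fy", "cx", "cy" (pixels), "xyz" and "attitude" of the camera in the world. Camera axes: x right, y down, z forward; pixel columns grow to the right and rows downward; lengths in m; the calibration is good to about 2 mm. A picture is of the moment at which its call begins: read the wrist's pose just before it. camera_model takes no time and is no camera call; for the wrist camera it gives the pose at the moment of the call.
- env.sign_off(): hands the job in, once; it reports no verdict.
Trained networks look in the newest picture that a camera, given by its name, has taken for a name from the list of things; names that differ only in an ending like _2 or _b are one class to them, and where a whole thing is asked for, a point or a joint stands for the part that bears it (a point fixed in the world has none). Each returns a list of dicts, best first, with "p" (0 to 1); they miss things now and then, are a little off and sometimes report something else, mostly with a low value. They report only what shows in the picture. A call takes as long as a camera call. They do not tell look-alikes from the thing itself.
- regions_of(camera, thing): "pixels" (480x640 bool, what is visible of it) and "pixel" ([column, row] in pixels, amid what is visible of it).
The state is a dict: "time_s": time; "qpos": joint angles; "joint_velocities": joint speeds; "effort": joint torques, N m; "tool_pos": TCP position; "tool_rot": TCP orientation; "force": force on the tool from outside, world axes, zero at the start; "wrist_torque": the same for the moment, N m; "grip_width": finger opening in m.
Only numpy, scipy, OpenCV 4.12 (cv2) and the standard library are available. Lean on these libraries where they do the work, as an engineer would, in place of code of your own. Each camera call takes 0.05 s, during which the arm holds its last target. There are 200 camera calls.

TASK

On one of the two pump casings a horseshoe plate is held down by a wing nut; the other casing has only the nut. Unscrew the nut above the plate (it may have a left-hand thread and nothing shows it, so try both ways and feel which way it gives) until the plate's raised lips can pass under it, then draw the plate out sideways by its fin and lay it flat, fin up, in the dark metal tray. Leave the nut of the other pump as it is.

Things in the scene. Friction and masses are not known exactly. Their poses are not given: they have to be found in the camera images.
- pump_1_top (a point): Centre of the flat top of the pump casing that carries the horseshoe plate: a fixed round stainless casing, diameter 180 mm, 70 mm tall, with a capped outlet pipe at one side. The point lies on the vertical spindle's axis, 70 mm above the table. A steel spindle 20 mm thick stands 30 mm out of it; the nut, closed above, hides its end.
- pump_2_top (a point): The same point on the other, identical pump casing, which has a spindle and nut but no plate.
- nut_a_grip (a point): Centre of the upright grip bar (70 mm long, 16 thick, 36 tall) on top of wing nut a; x along the bar, y across its thickness, z up. Under the bar: a neck (diameter 32 mm, 16 tall) and a flange (diameter 48 mm, 8 thick). Tight, the bar spans 102 to 138 mm above the table, flange underside 80.5 mm. Nut a may be on either casing: see which casing it stands over.
- nut_b_grip (a point): Centre of the upright grip bar (70 mm long, 16 thick, 36 tall) on top of wing nut b; x along the bar, y across its thickness, z up. Under the bar: a neck (diameter 32 mm, 16 tall) and a flange (diameter 48 mm, 8 thick). Tight, the bar spans 102 to 138 mm above the table, flange underside 80.5 mm. Nut b, on the other casing, looks the same; the two nuts have opposite threads.
- nut_a (a joint): How far wing nut a is unscrewed, rad: 0 = tight on its stop, grows as it loosens, whichever way that is, to its end stop at 3.6. It climbs 3 mm per rad, stays where left and stays captive on the spindle. It turns against 0.2 N m of friction; from 0 the tightening way it does not move. Thread right- or left-hand, not marked.
- nut_b (a joint): How far wing nut b is unscrewed, rad: 0 = tight on its stop, grows as it loosens, whichever way that is, to its end stop at 3.6. It climbs 3 mm per rad, stays where left and stays captive on the spindle. It turns against 0.2 N m of friction; from 0 the tightening way it does not move. Thread right- or left-hand, not marked.
- plate_fin (a point): Centre of the upright fin of the horseshoe plate, to pinch it by from above: fin 40 mm long along the plate (x), 12 mm thick (y), standing 36 mm above the plate's top; its centre is 28 mm above the plate's underside. Under it the tail is 34 mm wide and overhangs or rests on the casing.
- plate_slot (a point): Point in the plate's 26 mm wide slot where the spindle stands at the start, 90 mm in +x from the fin centre, 5 mm above the underside. The slot opens to +x; its prongs end 36 mm beyond, each with a lip 5 mm tall, 12 mm long, hooked up outside the nut's flange. The nut must rise about 5 mm (1.7 rad) for the lips to pass under it; 2.2 rad passes easily.
- plate_mid (a point): Middle of the plate's 148 mm length, half-way up its 10 mm thickness, 52 mm in +x from the fin centre and 23 mm below it.
- tray: Fixed open tray of dark metal, 230 mm (its x) by 170 mm (its y), walls 5 mm thick and 22 mm tall, floor 5 mm thick; origin at the centre of its underside, on the table. The plate fits best along the tray's length (x), either way round.
- plate: The loose horseshoe plate: aluminium, about 0.18 kg, 148 mm long, 72 wide, 10 thick, lying flat on the casing, tail towards the robot to 45 degrees. Axes (the same at all its points): x from tail and fin to the slot's open end, y across, z up. Origin on its underside below plate_slot. It is drawn out along its -x; after 65 mm it is clear of the nut and can be lifted.
Mind the look-alikes: they are no part of the job. What is shaped like the part that bears pump_1_top but orange is not meant.

How it is judged (in metres and radians):
On the way, in this order (a step that is already met when the one before it is completed fails the run):
1. the wing nut above the plate has been unscrewed by at least 1.3 rad (((horizontal distance between nut_a_grip and pump_1_top below 0.05 m and value of joint nut_a above 1.3 rad) or (horizontal distance between nut_b_grip and pump_1_top below 0.05 m and value of joint nut_b above 1.3 rad))), for 0.2 s.
2. the plate is drawn clear of the spindle: its slot is at least 60 mm from the spindle's axis (horizontal distance between plate_slot and pump_1_top above 0.06 m), for 0.1 s.
At the end, for the whole second after the job is handed in: The plate lies at rest flat on the tray's floor, fin up (tilt under 0.1 rad, its middle within 75 mm along and 55 mm across of the tray's middle and 6 to 15 mm above its underside), and the nut it was under is still unscrewed by at least 1.3 rad (((horizontal distance between nut_a_grip and pump_1_top below 0.05 m and value of joint nut_a above 1.3 rad) or (horizontal distance between nut_b_grip and pump_1_top below 0.05 m and value of joint nut_b above 1.3 rad)) and x of plate_mid in the frame of tray between -0.075 and 0.075 m and y of plate_mid in the frame of tray between -0.055 and 0.055 m and z of plate_mid in the frame of tray between 0.006 and 0.015 m and angle between plate_mid's own z axis and vertical below 0.1 rad and linear speed of plate below 0.02 m/s); the robot touches nothing.
It fails at once if the nut of the other pump (the one without a plate) is turned by more than 0.3 rad ((horizontal distance between nut_a_grip and pump_2_top below 0.05 m and value of joint nut_a above 0.3 rad) or (horizontal distance between nut_b_grip and pump_2_top below 0.05 m and value of joint nut_b above 0.3 rad)).
It also fails if it takes over 72 s, if anything falls off the work surface, if the arm or the gripper's body presses on something with over 40 N, if the wrist force passes 120 N, or if a joint passes its speed limit or range.

## Working session

There is one attempt and no reset: what is moved stays moved. The work goes in short steps, Python scripts to look and compute and a tool call to move; the robot and the scene stay as the last step left them, time stands still between calls to the robot, and variables do not carry over. Pictures are saved under pics/ and viewed, about 8 in all and at most 12, crops included, and the job is handed in when it is done.

Besides the shell and the picture viewer there is one more tool, called as a command line: name --pt "numbers of a row" for each row, then --argument value for the rest. step_arm: Moves the arm, as the interface text tells. Its arguments: {"type":"object","properties":{"deltas":{"type":"array"},"newtons":{"type":"number"}},"required":["deltas"]}

```bash
mkdir -p pics
cat > h.py <<'E'
import numpy as np,cv2
from scipy.spatial.transform import Rotation as R
from cell import monitor, read_camera, camera_model, env, regions_of
def cam(name):
    m=camera_model(name); p,d=read_camera(name); return m,p,d
def att(m):
    a=np.array(m["attitude"],float)
    return a if a.shape==(3,3) else R.from_euler('xyz',a,degrees=True).as_matrix()
def cloud(m,d):
    v,u=np.mgrid[0:480,0:640]
    P=np.stack([(u-m["cx"])/m["fx"]*d,(v-m["cy"])/m["fy"]*d,d],-1)
    return P@att(m).T+np.array(m["xyz"])
def save(n,p): cv2.imwrite(f"pics/{n}.png",p[:,:,::-1])
E
python3 - <<'E'
from h import *
o=monitor.get_obs();print(o["time_s"],o["tool_pos"],o["tool_rot"],o["force"])
m,p,d=cam("top");print(m)
m2,p2,d2=cam("side");print(m2)
save("ts",np.vstack([cv2.resize(p,(600,450))[:300*2//2+150],]));save("side0",p2)
C=cloud(m,d)
for t in ["pump_1_top","nut_a_grip","plate","plate_fin","tray"]:
    for r in regions_of("top",t):
        q=C[r["pixels"]&(d>0)]
        print(t,round(r["p"],2),r["pixel"],r["pixels"].sum(),np.median(q,0).round(3),np.percentile(q[:,2],[5,98]).round(3))
E
```

```text
0.0 [ 0.20227264 -0.61717717  0.24044714] [-176.85125152   89.88906005  111.30089903] [-0.29562609 -0.16722203  0.38735821]
{'fx': 470.55998597622875, 'fy': 470.55998597622875, 'cx': 317.31365679675434, 'cy': 246.2263990094578, 'xyz': array([0.244155  , 0.1510433 , 1.24473215]), 'attitude': array([-170.2738561 ,   -0.98946928,  -91.72352041])}
{'fx': 586.2324848475077, 'fy': 586.2324848475077, 'cx': 320.13947346563765, 'cy': 234.35383679292536, 'xyz': array([0.04680226, 1.13319516, 1.42071348]), 'attitude': array([-1.41041172e+02,  4.09202975e-02, -1.59164581e+02])}
pump_1_top 0.85 [129.7, 313.0] 4615 [0.29  0.592 0.067] [0.037 0.073]
pump_1_top 0.77 [263.5, 348.0] 4469 [0.193 0.266 0.068] [0.04  0.073]
pump_1_top 0.72 [273.7, 174.7] 2591 [0.638 0.249 0.067] [0.038 0.073]
nut_a_grip 0.65 [257.1, 174.2] 326 [0.626 0.268 0.134] [0.085 0.141]
plate 0.58 [253.1, 191.1] 892 [0.591 0.285 0.079] [0.074 0.116]
plate_fin 0.96 [252.5, 190.2] 924 [0.592 0.288 0.079] [0.074 0.116]
plate_fin 0.17 [273.2, 176.1] 2488 [0.636 0.248 0.067] [0.039 0.073]
tray 0.71 [357.8, 215.9] 5380 [0.533 0.012 0.005] [0.    0.023]
```

Run:
```python
from h import *
m,p,d=cam("top");save("top1",p)
x=cv2.resize(p[110:260,180:440],None,fx=3,fy=3,interpolation=cv2.INTER_CUBIC);save("crop1",x)
```

```text
(no output)
```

View pics/top1.png

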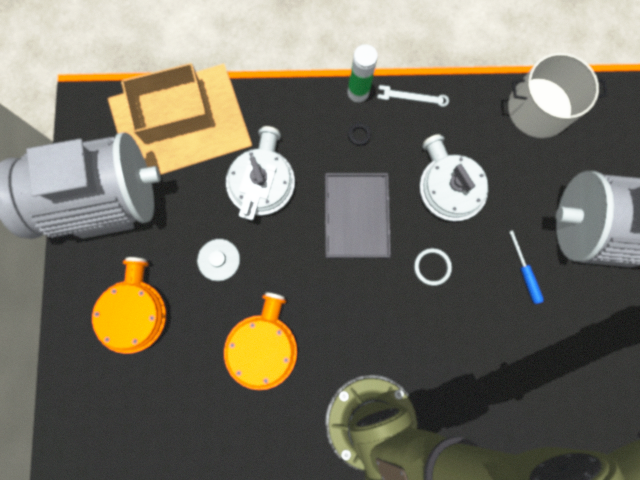

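View pics/crop1.png

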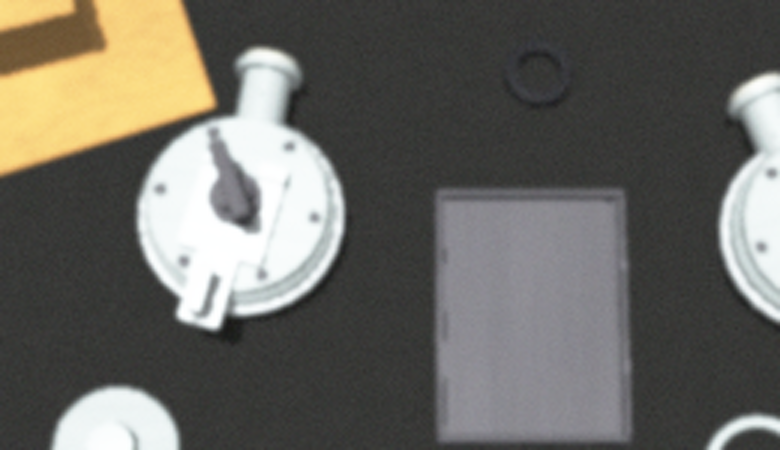

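The plate-bearing steel casing is at (260,180). It could be confused with the bare steel casing at (455,187) and the orange ones at (129,313) and (263,348). The crop confirms the plate, with its fin near (248,208) and its nut at (257,174). The tray is at (358,215).

Run:
```python
from h import *
for n in ["top","side"]:
    m,p,d=cam(n);C=cloud(m,d)
    near=(d>0)&(np.hypot(C[...,0]-.635,C[...,1]-.26)<.12)
    # casing circle
    k=near&(C[...,2]>.064)&(C[...,2]<.076)
    (c,r)=cv2.minEnclosingCircle(C[k][:,:2].astype(np.float32)*1000);print(n,"casing",c,r)
    b=near&(C[...,2]>.125)&(C[...,2]<.145);q=C[b][:,:2]*1000
    print("bar",b.sum(),cv2.minAreaRect(q.astype(np.float32)),C[b].mean(0))
    f=near&(C[...,2]>.108)&(C[...,2]<.122)&(np.hypot(C[...,0]-.575,C[...,1]-.29)<.04);q=C[f][:,:2]*1000
    if f.sum()>4: print("fin",f.sum(),cv2.minAreaRect(q.astype(np.float32)),C[f].mean(0))
    pl=near&(C[...,2]>.076)&(C[...,2]<.088);print("plate",pl.sum(),cv2.minAreaRect((C[pl][:,:2]*1000).astype(np.float32)))
    t=(d>0)&(C[...,2]>.014)&(C[...,2]<.03)&(abs(C[...,0]-.533)<.16)&(abs(C[...,1]-.012)<.13)
    print("trayrim",t.sum(),cv2.minAreaRect((C[t][:,:2]*1000).astype(np.float32)))
    for g in regions_of(n,"nut_a_grip"): print(g["p"],g["pixel"],np.median(C[g["pixels"]],0))
```

```text
top casing (612.5899658203125, 272.07977294921875) 94.31734466552734
bar 185 ((628.6929321289062, 270.7790832519531), (69.52459716796875, 15.874103546142578), 18.345298767089844) [0.6275386  0.27048309 0.1369019 ]
fin 65 ((570.4658203125, 283.5785217285156), (16.350196838378906, 74.06101989746094), 59.47319793701172) [0.55581866 0.29095118 0.11488679]
plate 766 ((605.356689453125, 280.83160400390625), (82.5395278930664, 166.9552459716797), 64.1952133178711)
trayrim 595 ((535.752685546875, 13.991363525390625), (169.50599670410156, 229.1585235595703), 88.51789093017578)
0.75 [257.0, 172.8] [0.62562378 0.27049675 0.13065447]
0.43 [446.3, 185.2] [ 0.59269781 -0.21892062  0.06781131]
side casing (611.9519653320312, 272.3265075683594) 94.47733306884766
bar 173 ((627.4661865234375, 273.154541015625), (70.59811401367188, 22.03957748413086), 20.736223220825195) [0.62674566 0.27481255 0.13611064]
fin 64 ((571.834228515625, 282.0491943359375), (24.79785919189453, 78.23072814941406), 65.49661254882812) [0.5694358  0.28699817 0.11507712]
plate 550 ((615.6698608398438, 270.83734130859375), (166.7314453125, 149.8865966796875), 20.413318634033203)
trayrim 623 ((535.6483154296875, 14.521797180175781), (182.0188446044922, 235.62359619140625), 87.72974395751953)
0.63 [234.3, 247.0] [0.62392088 0.27837523 0.11995681]
```

```bash
cat >> h.py <<'E'
def axes():
    o=monitor.get_obs(); return o,R.from_euler('xyz',o["tool_rot"],degrees=True).as_matrix()
def go(t,yaw=None):
    "shift in tool axes, and turn about tool x bringing jaw axis z to world angle yaw (mod 180)"
    o,M=axes(); s=M.T@(np.array(t)-o["tool_pos"])
    j=np.degrees(np.arctan2(M[1,2],M[0,2]))
    print("t",o["time_s"],"pos",o["tool_pos"].round(4),"jaw",round(j,1),"F",o["force"].round(1),"w",o["grip_width"],"q",o["qpos"].round(1))
    print(" shift",s.round(4),"turn",None if yaw is None else [round(v,1) for v in sorted([((-(yaw-j)+90)%180-90),((-(yaw-j)+90)%180-90)+180,((-(yaw-j)+90)%180-90)-180],key=abs)])
E
python3 - <<'E'
from h import *
o,M=axes();print(M.round(3))
go([.2,-.618,.34]);go([.55,-.3,.34]);go([.6,.2,.34],108.3)
m,p,d=cam("side");C=cloud(m,d)
m,p,d2=cam("top");D=cloud(m,d2)
for q,dd in ((C,d),(D,d2)):
  g=(dd>0)&(q[...,1]<-.15)&(q[...,0]>.3)&(q[...,0]<1)
  for y in np.arange(-.8,-.15,.1):
    for x in (.3,.4,.5,.6,.7,.8):
      s=g&(abs(q[...,1]-y)<.05)&(abs(q[...,0]-x)<.05)
      z=np.percentile(q[s][:,2],99) if s.sum()>10 else -1
      print(f"{z:.2f}",end=" ")
    print()
E
```

```text
[[-0.     0.95   0.312]
 [-0.     0.312 -0.95 ]
 [-1.    -0.     0.   ]]
t 0.6 pos [ 0.2025 -0.6177  0.2416] jaw -71.8 F [ 0.1  0.1 -0.1] w 0.0870427002381829 q [72.7 18.4 -4.  83.1  1.3 78.5 -3.3]
 shift [-0.0984 -0.0025 -0.0004] turn None
t 0.6 pos [ 0.2025 -0.6177  0.2416] jaw -71.8 F [ 0.1  0.1 -0.1] w 0.0870427002381829 q [72.7 18.4 -4.  83.1  1.3 78.5 -3.3]
 shift [-0.0984  0.4292 -0.1936] turn None
t 0.6 pos [ 0.2025 -0.6177  0.2416] jaw -71.8 F [ 0.1  0.1 -0.1] w 0.0870427002381829 q [72.7 18.4 -4.  83.1  1.3 78.5 -3.3]
 shift [-0.0985  0.6325 -0.6531] turn [np.float64(-0.1), np.float64(179.9), np.float64(-180.1)]
0.01 0.22 0.22 -1.00 0.01 0.01 
0.01 0.27 0.27 0.19 0.01 0.01 
0.01 0.27 0.27 0.20 0.01 0.14 
0.02 0.22 0.23 0.20 0.13 0.13 
0.03 0.03 0.02 0.01 0.01 0.13 
0.01 0.01 0.08 0.14 0.08 0.01 
0.02 0.02 0.08 0.14 0.08 0.01 
-1.00 -1.00 -1.00 0.01 0.01 0.01 
0.01 0.11 -1.00 0.16 0.01 0.01 
0.01 0.22 0.23 0.19 0.01 0.13 
0.02 0.21 0.23 0.21 0.11 0.13 
0.03 0.03 0.02 0.01 0.01 0.13 
0.01 0.00 0.07 0.14 0.07 0.00 
0.01 0.02 0.07 0.14 0.07 0.01
```

step_arm --pt "1 -0.06 0 0 0" --pt "1 -0.12 0 0 0" --pt "1 -0.12 0.43 -0.19 0" --pt "1 -0.12 0.43 -0.19 0" --pt "1 -0.12 0.43 -0.19 0" --pt "1 -0.12 0.43 -0.19 0" --pt "1 -0.12 0.43 -0.19 0" --pt "1 -0.12 0.43 -0.19 0" --pt "1 -0.12 0.43 -0.19 0" --pt "1 -0.12 0.43 -0.19 0" --pt "1 -0.12 0.43 -0.19 0"

```text
time_s: 2.08
tool_pos: [0.5542, -0.2995, 0.3613]
tool_rot: [142.6, 89.9, 71.1]
force: [0.2, -0.3, 0.3]
grip_width: 0.0868
```

Run:
```python
from h import *
go([.57,.25,.33],108.3)
```

```text
t 2.075 pos [ 0.5542 -0.2995  0.3613] jaw -71.5 F [ 0.2 -0.3  0.3] w 0.08677792790302584 q [ 41.7  15.6 -20.2  74.    5.2  91.3 -49.2]
 shift [ 0.0322  0.1896 -0.5159] turn [np.float64(0.2), np.float64(-179.8), np.float64(180.2)]
```

step_arm --pt "1 0.03 0.19 -0.51 0" --pt "1 0.03 0.19 -0.51 0" --pt "1 0.03 0.19 -0.51 0" --pt "1 0.03 0.19 -0.51 0" --pt "1 0.03 0.19 -0.51 0" --pt "1 0.03 0.19 -0.51 0" --pt "1 0.03 0.19 -0.51 0" --pt "1 0.03 0.19 -0.51 0" --pt "1 0.03 0.19 -0.51 0" --pt "1 0.03 0.19 -0.51 0" --pt "1 0.03 0.19 -0.51 0"

```text
time_s: 3.45
tool_pos: [0.5743, 0.2385, 0.3314]
tool_rot: [-11.5, 89.9, -83.5]
force: [0.4, -1.1, 0.5]
grip_width: 0.0871
```

Run:
```python
from h import *
go([.628,.271,.25],108.3)
m,p,d=cam("wrist");C=cloud(m,d);save("w1",p);print(m)
near=(d>0)&(np.hypot(C[...,0]-.628,C[...,1]-.271)<.13)
b=near&(C[...,2]>.125)&(C[...,2]<.15);print("bar",b.sum(),cv2.minAreaRect((C[b][:,:2]*1000).astype(np.float32)),np.median(C[b],0))
f=near&(C[...,2]>.108)&(C[...,2]<.122)&(np.hypot(C[...,0]-.628,C[...,1]-.271)>.06)
if f.sum()>4:print("fin",f.sum(),cv2.minAreaRect((C[f][:,:2]*1000).astype(np.float32)),np.median(C[f],0))
```

```text
t 3.45 pos [0.5743 0.2385 0.3314] jaw -72.0 F [ 0.4 -1.1  0.5] w 0.08710286662824346 q [   5.6   17.3  -39.4   77.9   11.    88.6 -104.7]
 shift [ 0.0813  0.0612 -0.0144] turn [np.float64(-0.3), np.float64(179.7), np.float64(-180.3)]
{'fx': 391.1805043797652, 'fy': 391.1805043797652, 'cx': 313.67651070014307, 'cy': 241.32068735608914, 'xyz': array([0.63955179, 0.25925628, 0.47406306]), 'attitude': array([ 1.65280805e+02, -1.27204643e-01, -7.20360979e+01])}
bar 1630 ((629.4743041992188, 271.8089294433594), (69.58614349365234, 16.09427261352539), 18.4047908782959) [0.63106029 0.27199857 0.13773871]
fin 539 ((543.6948852539062, 298.6964111328125), (12.001239776611328, 40.02601623535156), 72.5510025024414) [0.54444032 0.29835465 0.11533593]
```

View pics/w1.png

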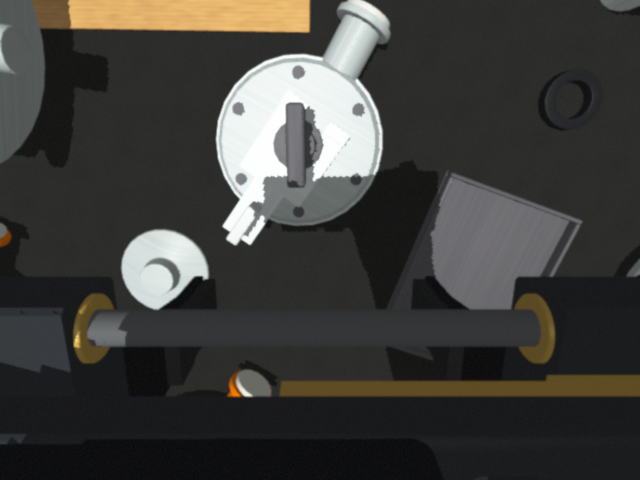

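step_arm --pt "1 0.03 0.063 -0.015 0" --pt "1 0.09 0.063 -0.015 0" --pt "1 0.12 0.063 -0.015 0" --pt "1 0.12 0.063 -0.015 0" --pt "1 0.12 0.063 -0.015 0"

```text
time_s: 4.12
tool_pos: [0.63, 0.2735, 0.2137]
tool_rot: [81.1, 89.8, 9.2]
force: [0.6, 0.7, 1.2]
grip_width: 0.087
```

Run:
```python
from h import *
go([.6295,.272,.127],108.4)
```

```text
t 4.125 pos [0.63   0.2735 0.2137] jaw -72.0 F [0.6 0.7 1.2] w 0.08704819529536068 q [   1.1   28.   -38.    78.5   17.2   79.1 -108.8]
 shift [ 0.0867 -0.0012  0.0012] turn [np.float64(-0.4), np.float64(179.6), np.float64(-180.4)]
```

step_arm --pt "1 0.05 -0.001 0.001 0" --pt "1 0.086 -0.001 0.001 0" --pt "1 0.086 -0.001 0.001 0" --pt "-1 0.086 -0.001 0.001 0" --pt "-1 0.086 -0.001 0.001 0" --pt "-1 0.086 -0.001 0.001 0" --pt "-1 0.086 -0.001 0.001 0" --pt "-1 0.086 -0.001 0.001 0" --newtons 25

```text
time_s: 5.12
tool_pos: [0.6281, 0.2733, 0.1256]
tool_rot: [42.5, 90.0, -29.4]
force: [-0.8, -0.8, 0.0]
grip_width: 0.0449
```

Run:
```python
from h import *
go([.6295,.272,.127],108.4);print(monitor.get_obs()["wrist_torque"])
```

```text
t 5.125 pos [0.6281 0.2733 0.1256] jaw -71.8 F [-0.8 -0.8  0. ] w 0.04494478244821422 q [   0.8   31.4  -36.9   84.4   19.4   70.6 -110.3]
 shift [-0.0014  0.0009  0.0016] turn [np.float64(-0.2), np.float64(179.8), np.float64(-180.2)]
[-0.00039699  0.00413207 -0.02346683]
```

Fingers still closing; then a small test turn.

step_arm --pt "-1 0 0 0 0" --pt "-1 0 0 0 0" --pt "-1 0 0 0 0" --pt "-1 0 0 0 0" --pt "-1 0 0 0 0" --pt "-1 0 0 0 0"

```text
time_s: 5.88
tool_pos: [0.6284, 0.2724, 0.1255]
tool_rot: [-10.6, 89.9, -82.5]
force: [-0.3, -3.1, 0.6]
grip_width: 0.016
```

step_arm --pt "-1 0 0 0 2" --pt "-1 0 0 0 4" --pt "-1 0 0 0 6" --pt "-1 0 0 0 6"

```text
time_s: 6.38
tool_pos: [0.6287, 0.2727, 0.1255]
tool_rot: [43.7, 89.9, -34.2]
force: [3.1, -4.5, -0.5]
grip_width: 0.0171
```

Run:
```python
from h import *
go([.6295,.272,.127],108.4);print(monitor.get_obs()["wrist_torque"])
```

```text
t 6.375 pos [0.6287 0.2727 0.1255] jaw -77.9 F [ 3.1 -4.5 -0.5] w 0.017061204446341117 q [ 1.000e-01  3.110e+01 -3.570e+01  8.440e+01  1.880e+01  7.040e+01
 -1.159e+02]
 shift [-0.0015  0.0006  0.0009] turn [np.float64(-6.3), np.float64(173.7), np.float64(-186.3)]
[-0.9282391  -0.62610918  0.77829656]
```

step_arm --pt "-1 0 0 0 -6" --pt "-1 0 0 0 -10" --pt "-1 0 0 0 -16" --pt "-1 0 0 0 -16"

```text
time_s: 6.88
tool_pos: [0.6285, 0.2722, 0.1259]
tool_rot: [-24.2, 89.9, -86.2]
force: [0.5, -5.4, 2.7]
grip_width: 0.0156
```

Run:
```python
from h import *
go([.6295,.272,.127],108.4);print(monitor.get_obs()["wrist_torque"])
```

```text
t 6.875 pos [0.6285 0.2722 0.1259] jaw -62.0 F [ 0.5 -5.4  2.7] w 0.015630517457501866 q [   2.1   31.9  -38.7   84.3   20.5   71.  -101.1]
 shift [-0.0011  0.0007  0.0007] turn [np.float64(9.6), np.float64(-170.4), np.float64(189.6)]
[-1.29906992 -0.27262957 -0.01861185]
```

step_arm --pt "-1 -0.0005 0 0 -10" --pt "-1 -0.001 0 0 -20" --pt "-1 -0.0016 0 0 -30" --pt "-1 -0.0021 0 0 -40" --pt "-1 -0.0026 0 0 -50" --pt "-1 -0.0031 0 0 -60" --pt "-1 -0.0037 0 0 -70" --pt "-1 -0.0042 0 0 -80" --pt "-1 -0.0047 0 0 -90" --pt "-1 -0.0052 0 0 -100" --pt "-1 -0.0058 0 0 -110" --pt "-1 -0.0063 0 0 -120"

```text
time_s: 8.38
tool_pos: [0.6308, 0.272, 0.1323]
tool_rot: [-55.1, 89.8, 3.1]
force: [6.9, -3.5, -2.1]
grip_width: 0.0158
```

step_arm --pt "-1 -0.0005 0 0 -8" --pt "-1 -0.0008 0 0 -15" --pt "-1 -0.0008 0 0 -15"

```text
time_s: 8.75
tool_pos: [0.6309, 0.2724, 0.1331]
tool_rot: [-59.3, 89.8, 13.7]
force: [7.9, -3.3, -1.4]
grip_width: 0.0156
```

Run:
```python
from h import *
go([.6295,.272,.127],108.4);print(monitor.get_obs()["wrist_torque"])
```

```text
t 8.75 pos [0.6309 0.2724 0.1331] jaw 73.0 F [ 7.9 -3.3 -1.4] w 0.015588664350621461 q [ 16.3  42.4 -64.1  83.3  38.5  77.9  23.3]
 shift [ 0.0061  0.0012 -0.0008] turn [np.float64(-35.4), np.float64(144.6), np.float64(-215.4)]
[-0.73022449 -1.72157403  0.05951901]
```

step_arm --pt "1 0 0 0 0" --pt "1 0 0 0 0" --pt "1 0 0 0 0" --pt "1 0 0 0 0" --pt "1 -0.05 0 0 0" --pt "1 -0.1 0 0 0" --pt "1 -0.1 0 0 0"

```text
time_s: 9.62
tool_pos: [0.6291, 0.2754, 0.2376]
tool_rot: [-40.3, 89.6, 32.9]
force: [-0.6, 0.2, -0.1]
grip_width: 0.0777
```

Run:
```python
from h import *
go([.5437,.2987,.23],72.5)
m,p,d=cam("wrist");C=cloud(m,d)
near=(d>0)&(np.hypot(C[...,0]-.628,C[...,1]-.271)<.13)
b=near&(C[...,2]>.13)&(C[...,2]<.16);print("bar",b.sum(),cv2.minAreaRect((C[b][:,:2]*1000).astype(np.float32)),np.median(C[b],0))
f=near&(C[...,2]>.108)&(C[...,2]<.122)&(np.hypot(C[...,0]-.628,C[...,1]-.271)>.06)
if f.sum()>4:print("fin",f.sum(),cv2.minAreaRect((C[f][:,:2]*1000).astype(np.float32)),np.median(C[f],0))
```

```text
t 9.625 pos [0.6291 0.2754 0.2376] jaw 73.2 F [-0.6  0.2 -0.1] w 0.0776770692369235 q [ 16.4  38.2 -67.2  76.3  34.9  86.9  25.8]
 shift [ 0.0071  0.0885 -0.0025] turn [np.float64(0.7), np.float64(-179.3), np.float64(180.7)]
bar 2734 ((629.0244750976562, 271.4985656738281), (15.85527229309082, 69.64392852783203), 73.247314453125) [0.6261286  0.27240746 0.1453957 ]
fin 1217 ((543.5338134765625, 298.51641845703125), (11.826194763183594, 39.126068115234375), 72.81233978271484) [0.54328707 0.29852744 0.11538219]
```

step_arm --pt "1 0.007 0.0885 -0.0025 0.5" --pt "1 0.007 0.0885 -0.0025 0.5" --pt "1 0.007 0.0885 -0.0025 0.5" --pt "1 0.06 0.0885 -0.0025 0.5" --pt "1 0.08 0.0885 -0.0025 0.5" --pt "1 0.08 0.0885 -0.0025 0.5"

```text
time_s: 10.42
tool_pos: [0.5425, 0.2954, 0.1508]
tool_rot: [128.7, 89.8, -158.7]
force: [-0.1, -0.1, 0.6]
grip_width: 0.0872
```

Run:
```python
from h import *
go([.5435,.2986,.106],72.6)
```

```text
t 10.425 pos [0.5425 0.2954 0.1508] jaw 72.6 F [-0.1 -0.1  0.6] w 0.08716471298210748 q [ 19.2  35.1 -68.7  92.6  33.4  76.   18. ]
 shift [ 0.0448 -0.0001  0.0035] turn [np.float64(0.0), np.float64(-180.0), np.float64(180.0)]
```

step_arm --pt "1 0.03 0 0.003 0" --pt "1 0.045 0 0.003 0" --pt "-1 0.045 0 0.003 0" --pt "-1 0.045 0 0.003 0" --pt "-1 0.045 0 0.003 0" --pt "-1 0.045 0 0.003 0" --pt "-1 0.045 0 0.003 0" --pt "-1 0.045 0 0.003 0" --pt "-1 0.045 0 0.003 0" --pt "-1 0.045 0 0.003 0" --pt "-1 0.045 0 0.003 0" --pt "-1 0.045 0 0.003 0" --newtons 35

```text
time_s: 11.92
tool_pos: [0.5436, 0.2994, 0.1076]
tool_rot: [56.8, 90.0, 129.4]
force: [-0.0, -0.3, -0.1]
grip_width: 0.0118
```

step_arm --pt "-1 0 0 0 0" --pt "-1 0 0 0 0" --pt "-1 0 0 0 0"

```text
time_s: 12.3
tool_pos: [0.5436, 0.2994, 0.1076]
tool_rot: [-11.4, 90.0, 61.3]
force: [-0.5, -0.5, -0.6]
grip_width: 0.0118
```

Run:
```python
from h import *
import math
a=math.radians(-17.4);o,_=axes()
go(o["tool_pos"]-np.array([.08*math.cos(a),.08*math.sin(a),0]),72.6)
```

```text
t 12.3 pos [0.5436 0.2994 0.1076] jaw 72.7 F [-0.5 -0.5 -0.6] w 0.011831782893251557 q [ 17.5  37.5 -66.5  94.8  35.9  72.1  16.3]
 shift [-0.      0.08    0.0001] turn [np.float64(0.1), np.float64(-179.9), np.float64(180.1)]
```

Run:
```python
from h import *
m,p,d=cam("side");C=cloud(m,d)
k=(d>0)&(np.hypot(C[...,0]-.45,C[...,1]-.35)<.09)&(C[...,2]>.012)&(C[...,2]<.09)&(C[...,0]<.5)
print(k.sum(),C[k].min(0),C[k].max(0),np.percentile(C[k][:,2],[5,50,95]))
```

```text
557 [0.37406156 0.29510889 0.01200935] [0.47391021 0.436815   0.04441341] [0.01243349 0.01693514 0.03763302]
```

step_arm --pt "-1 -0.0005 0.01 0 0" --pt "-1 -0.0005 0.02 0 0" --pt "-1 -0.0005 0.03 0 0" --pt "-1 -0.0005 0.04 0 0" --pt "-1 -0.0005 0.04 0 0"

```text
time_s: 12.98
tool_pos: [0.5043, 0.3118, 0.1082]
tool_rot: [-158.7, 90.0, -86.0]
force: [0.9, -0.9, -1.8]
grip_width: 0.0119
```

Sliding freely. Continue to about 78 mm, then lift.

step_arm --pt "-1 0 0.012 0 0" --pt "-1 0 0.025 0 0" --pt "-1 0 0.038 0 0" --pt "-1 0 0.038 0 0" --pt "-1 -0.02 0.04 0 0" --pt "-1 -0.05 0.04 0 0" --pt "-1 -0.09 0.04 0 0" --pt "-1 -0.09 0.04 0 0"

```text
time_s: 13.98
tool_pos: [0.469, 0.325, 0.2025]
tool_rot: [-40.8, 89.6, 31.8]
force: [0.2, -0.2, -2.4]
grip_width: 0.0115
```

Run:
```python
from h import *
go([.5,.25,.2])
m,p,d=cam("top");m2,p2,d2=cam("wrist")
save("chk",np.hstack([cv2.resize(p[90:310,140:440],(400,293)),cv2.resize(p2,(400,293))]))
C=cloud(m,d)
t=(d>0)&(C[...,2]>.014)&(C[...,2]<.03)&(abs(C[...,0]-.535)<.14)&(abs(C[...,1]-.014)<.11)
print("trayrim",t.sum(),cv2.minAreaRect((C[t][:,:2]*1000).astype(np.float32)))
```

```text
t 13.975 pos [0.469  0.325  0.2025] jaw 72.6 F [ 0.2 -0.2 -2.4] w 0.01150330069562526 q [ 21.8  26.9 -75.   96.3  26.7  77.3  15. ]
 shift [ 0.0024 -0.052  -0.0624] turn None
trayrim 398 ((540.41064453125, 13.216903686523438), (169.2703857421875, 222.312744140625), 88.45037841796875)
```

View pics/chk.png

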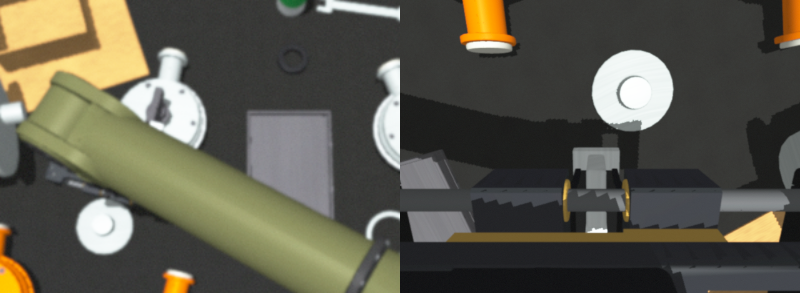

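Run:
```python
from h import *
go([.484,.0154,.22],88.5)
```

```text
t 14.075 pos [0.4677 0.3231 0.1988] jaw 72.6 F [ 0.2 -0.4 -2.3] w 0.011835404161467932 q [ 21.8  27.  -74.8  96.6  26.8  77.2  15. ]
 shift [-0.0212 -0.1075 -0.2887] turn [np.float64(-15.9), np.float64(164.1), np.float64(-195.9)]
```

step_arm --pt "-1 -0.02 0 0 0" --pt "-1 -0.021 -0.02 -0.05 -2" --pt "-1 -0.021 -0.036 -0.096 -5" --pt "-1 -0.021 -0.054 -0.144 -8" --pt "-1 -0.021 -0.072 -0.192 -11" --pt "-1 -0.021 -0.09 -0.24 -13" --pt "-1 -0.021 -0.107 -0.289 -16" --pt "-1 -0.021 -0.107 -0.289 -16" --pt "-1 -0.021 -0.107 -0.289 -16" --pt "-1 -0.021 -0.107 -0.289 -16"

```text
time_s: 15.32
tool_pos: [0.4831, 0.0174, 0.2193]
tool_rot: [5.6, 90.0, 94.5]
force: [-0.5, 0.7, -1.2]
grip_width: 0.0116
```

Run:
```python
from h import *
go([.484,.0154,.07],88.5)
m,p,d=cam("wrist");save("w2",p)
```

```text
t 15.325 pos [0.4831 0.0174 0.2193] jaw 88.8 F [-0.5  0.7 -1.2] w 0.011630651057643954 q [ 71.1   3.3 -77.  105.9   3.3  73.4  82. ]
 shift [ 0.1493 -0.001  -0.002 ] turn [np.float64(0.3), np.float64(-179.7), np.float64(180.3)]
```

View pics/w2.png

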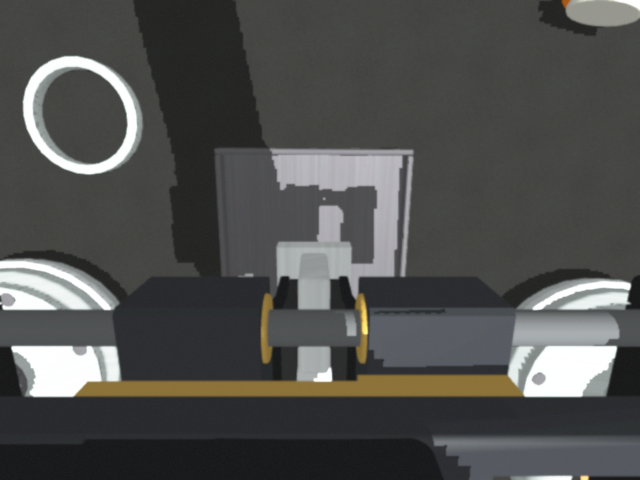

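step_arm --pt "-1 0.05 -0.001 -0.002 0" --pt "-1 0.1 -0.001 -0.002 0" --pt "-1 0.14 -0.001 -0.002 0" --pt "-1 0.15 -0.001 -0.002 0" --pt "-1 0.15 -0.001 -0.002 0"

```text
time_s: 16.0
tool_pos: [0.4844, 0.0145, 0.0697]
tool_rot: [-7.6, 90.0, 81.2]
force: [0.4, 0.1, -1.5]
grip_width: 0.0113
```

Run:
```python
from h import *
go([.484,.0154,.043],88.5)
```

```text
t 16.0 pos [0.4844 0.0145 0.0697] jaw 88.8 F [ 0.4  0.1 -1.5] w 0.011346988368459857 q [ 56.2  20.1 -68.1 115.4  21.9  58.8  66.4]
 shift [0.0267 0.0005 0.0008] turn [np.float64(0.3), np.float64(-179.7), np.float64(180.3)]
```

step_arm --pt "-1 0.01 0 0 0" --pt "-1 0.018 0 0 0" --pt "-1 0.024 0 0 0" --pt "-1 0.027 0 0 0" --pt "-1 0.0275 0 0 0" --pt "-1 0.0275 0 0 0"

```text
time_s: 16.75
tool_pos: [0.484, 0.0132, 0.0425]
tool_rot: [142.7, 89.9, -128.7]
force: [-5.2, -0.9, 9.3]
grip_width: 0.0118
```

step_arm --pt "1 0 0 0 0" --pt "1 0 0 0 0" --pt "1 0 0 0 0" --pt "1 0 0 0 0" --pt "1 0 0 0 0" --pt "1 0 0 0 0" --pt "1 -0.05 0 0 0" --pt "1 -0.1 0 0 0" --pt "1 -0.15 0 0 0" --pt "1 -0.2 0 0 0" --pt "1 -0.2 0 0 0"

```text
time_s: 18.12
tool_pos: [0.4865, 0.0136, 0.245]
tool_rot: [-121.1, 89.6, -32.4]
force: [0.9, -0.1, -1.2]
grip_width: 0.0869
```

Run:
```python
from h import *
m,p,d=cam("wrist");C=cloud(m,d);ms,ps,ds=cam("side");S=cloud(ms,ds);mt,pt,dt=cam("top")
save("w3",np.hstack([cv2.resize(p,(400,300)),cv2.resize(ps,(400,300))]))
for n,Q,dd in (("w",C,d),("s",S,ds)):
    t=(dd>0)&(abs(Q[...,0]-.536)<.1)&(abs(Q[...,1]-.014)<.07)
    f=t&(Q[...,2]>.04)&(Q[...,2]<.065);pl=t&(Q[...,2]>.011)&(Q[...,2]<.024)
    for nm,k in (("fin",f),("plate",pl)):
        if k.sum()>10: print(n,nm,k.sum(),cv2.minAreaRect((Q[k][:,:2]*1000).astype(np.float32)),np.percentile(Q[k][:,2],[5,50,95]).round(4))
    b=(dd>0)&(np.hypot(Q[...,0]-.629,Q[...,1]-.272)<.06)&(Q[...,2]>.1)
    if b.sum()>10: print("nut top",np.percentile(Q[b][:,2],[50,90,98]))
go([.484,.0154,.2])
```

```text
w fin 599 ((483.567138671875, 11.657672882080078), (11.395486831665039, 39.59286117553711), 88.72299194335938) [0.0485 0.0504 0.0518]
w plate 5221 ((525.8892822265625, 10.792980194091797), (72.1852798461914, 127.92792510986328), 88.6965560913086) [0.0134 0.0146 0.0159]
s fin 69 ((480.576904296875, 12.122856140136719), (22.752685546875, 37.68548583984375), 77.48892974853516) [0.041  0.0513 0.0572]
s plate 672 ((536.463623046875, 13.850692749023438), (139.1584930419922, 194.84683227539062), 89.65126037597656) [0.0114 0.0156 0.0221]
nut top [0.13725596 0.14909252 0.15196884]
t 18.275 pos [0.4834 0.0132 0.2407] jaw 88.6 F [-0.1 -0.8  0.8] w 0.08730748995853066 q [ 72.7   0.9 -76.6 104.1   0.9  75.8  84.5]
 shift [ 0.0407 -0.0006  0.0023] turn None
```

View pics/w3.png

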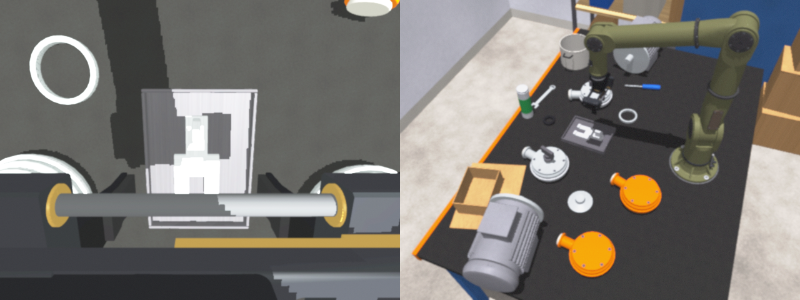

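The plate lies flat and centred in the tray, fin up. Its top is about 15 mm above the table, the nut is still raised, and the gripper is clear, so I'm handing it in.

```bash
python3 -c "
from h import *
print(env.sign_off())"
```

```text
the job is handed in; nothing more can be done
None
```

I unscrewed the nut above the plate, drew the plate out by its fin and laid it flat, fin up, in the dark metal tray. I handed the job in at about 18 s of the 72 s allowed; the hand-in gives no verdict.

- **Nut:** turning clockwise met a hard stop. Counter-clockwise it gave, so it has a right-hand thread. I turned it about 145° (2.5 rad), and it rose about 7.7 mm. After that I did not touch it, and the last side view still showed it raised.
- **Plate:** I drew it about 78 mm along its slot with almost no resistance, then lifted it and carried it to the tray.
- **Last checks:** the wrist camera put the top of the plate 14.6 mm above the table, which fits it resting on the tray floor. Its middle is within about 5 mm of the tray's centre, and it is turned less than 1° from the tray's length. The gripper was open and about 200 mm above it.
- **Disagreement:** in the last check the side camera's plate and fin outlines were too coarse or mixed with other surfaces to use, so I relied on the wrist camera. Its height reading agreed.
- **Other pump:** I never touched its nut.

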